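# Put the engraver's bench tools back in their trays

### The arm

A 7-joint arm with a two-finger parallel gripper is mounted at the origin on the work surface. World frame = base frame: x ahead of the robot, y to its left, z up, the work surface at z = 0. Lengths are in m, angles in rad, forces in N, time in s.
With the tool pointing down it reaches from about 0.4 to 0.85 m from the base axis. Payload 4.5 kg.
Tool frame: the origin (TCP) lies between the finger pads; the fingertips stand r.tip_reach ahead of it and the grasp point (between the pads) lies 11 mm behind it (r.tip_reach is the distance from the TCP to the fingertips, in m); z points along the fingers, y is the line along which they close (so a half turn about z gives the same grasp; the last joint's range is limited). The gripper opens to 88 mm and grips with 3 to 60 N. Pads are 18 mm wide; open, the fingers measure 123 mm over their backs; the gripper's body (75 mm by 187 mm) begins 45 mm behind the grasp point.
Start: joints at [1.29, 0.689, -0.195, 1.565, 0.157, 0.902, -0.215], TCP at [0.194, -0.594, 0.247] pointing down, gripper open.
Joint ranges: [-3.01, 3.01], [-0.46, 2.08], [-1.47, 1.51], [0.13, 2.56], [-1, 4.14], [0.04, 2.09], [-2.66, 2.66]. Speed limits (rad/s): [2.57, 2.57, 3.14, 3.14, 3.14, 3.14, 3.14].

### API

Orientations are given as a unit quaternion [x, y, z, w].
In Python, from plant import r, vision, workorder gives the robot as it stands.
- The arm moves only by the tool drive_tool, never from a script. Its argument "targets" is a list of rows, each an object of numbers: "tx", "ty", "tz": the shift along the world's x, y, z in units of 0.03 m (1.0 is 0.03 m); "wx", "wy", "wz": the turn, a rotation vector about the world's x, y, z in units of 60 degrees (1.0 is 60 degrees); "claw": the opening, from -1 (shut) to 1 (fully open). A call has exactly 8 rows; each row shifts and turns the commanded pose from where the row before left it; what a row does not reach is not made up. A row lasts 1/10 s, in which the tool goes at most 50 mm and 8.59 degrees, less where a joint would pass 70% of its speed; a pose out of reach is approached as far as the arm can. A call with a number of a shift or a turn outside -1 to 1 is refused whole. A call with a gripper value outside its range is refused whole. The fingers move at their own pace and stop on an object; "force" is the grip in N (left out, the last holds). Time passes only in rows, so rows that do not move let the fingers close, or fill a call up. It gives the time, the measured TCP pose, the force, the opening and the grip force at its end, in the units of the state.
- r.get_state(): the state, without advancing time (a new reading comes with each control period).
- vision.snapshot(name): name is "scene" or "top"; returns a dict with "image" (480x640x3 uint8, blue, green, red), "range_z" (480x640 float32, m along the optical axis (not along the pixel's ray), 0 where there is no reading), "K" (3x3 intrinsics, pixels), "cam_to_world" (4x4, takes a point from camera to world coordinates). Camera axes: x right, y up, looking along -z (the intrinsics and any distortion apply to the point x, -y, -z); pixel columns grow to the right and rows downward; lengths in m; the calibration is good to about 2 mm. A picture is of the moment at which its call begins.
- workorder.finish_job(): hands the job in; it is judged then, once.
The state is a dict: "clock": time; "q": joint angles; "qd": joint speeds; "joint_torque": joint torques, N m; "tool_pos": TCP position; "eef_rot": TCP orientation; "contact_force": force on the tool from outside, world axes, zero at the start; "moment": the same for the moment, N m; "opening": opening from 0.0 (shut) to 1.0 (fully open); "finger_force": force on a finger pad.
Only numpy, scipy, OpenCV 4.12 (cv2) and the standard library are available. Lean on these libraries where they do the work, as an engineer would, in place of code of your own. Each camera call takes 0.05 s, during which the arm holds its last target. There are 200 camera calls.

### The job

Tidy the engraving bench: put the pitch pot, the brass doming block, the green burr box and the microscope eyepiece each into the tray that fits it (larger round red tray, square yellow tray, long green tray, smaller round black tray). Set each down without dropping it, upright, flat on the floor of its tray and not on the rim, lined up with the tray's sides, and let go of it. Do not shift the flux jar or the hammer.

Things in the scene. Friction and masses are not known exactly. Their poses are not given: they have to be found in the camera images.
- pitch_pot: Loose engraver's pitch pot: upright dark iron cylinder, diameter 60 mm, 40 mm high, topped with a slight red-brown dome of pitch and a small silver leaf (up to 50 mm high in all); about 0.3 kg. Origin: centre of the underside; z up through the pot.
- doming_block: Loose brass doming block, 46 x 46 mm and 40 mm high, with one large dark round hollow and one small one on its top and round hollows on its sides; about 0.55 kg. Origin: centre of the underside; x and y square to its sides, z up.
- burr_box: Loose green box, 90 mm (x) by 36 mm (y) by 32 mm high, with steel burrs standing out of its top up to 52 mm above the underside; about 0.15 kg. Take it across the 36 mm. Origin: centre of the underside; x along its length, z up.
- eyepiece: Loose microscope eyepiece standing upright: black cylinder with a silver band and a lens on top, diameter 38 mm, 42 mm high; about 0.09 kg. Origin: centre of the underside; z up through it.
- pot_tray: The pitch pot's place: the larger round wooden-rimmed tray, with a red floor, well 76 mm in diameter. Fixed to the bench, floor 3 mm thick, rim 6 mm wide with its top 7 mm above the bench (4 mm above the floor). Origin: centre of the underside, on the bench, z up. 
- block_tray: The doming block's place: square wooden-rimmed tray with a yellow floor, well 62 x 62 mm. Fixed to the bench, floor 3 mm thick, rim 6 mm wide with its top 7 mm above the bench (4 mm above the floor). Origin: centre of the underside, on the bench, z up. x and y square to the well's sides.
- burr_tray: The burr box's place: long wooden-rimmed tray with a green floor, well 106 mm (x) by 52 mm (y). Fixed to the bench, floor 3 mm thick, rim 6 mm wide with its top 7 mm above the bench (4 mm above the floor). Origin: centre of the underside, on the bench, z up. x along the well's length.
- eyepiece_tray: The eyepiece's place: the smaller round wooden-rimmed tray, with a black floor, well 54 mm in diameter. Fixed to the bench, floor 3 mm thick, rim 6 mm wide with its top 7 mm above the bench (4 mm above the floor). Origin: centre of the underside, on the bench, z up. 
- flux_jar: Bystander, loose: amber glass jar with a white cap, diameter 54 mm, 65 mm high, at the left end of the work. Origin: centre of the underside. Leave it where it stands.
- hammer: Bystander, loose: hammer about 200 mm long lying at the right end of the work. Origin at the middle of its length, on the bench; x along the handle towards the head. Leave it where it lies.
Mind the look-alikes: they are no part of the job. Leave any blue, pink or purple look-alike of the burr_tray alone.

How it is judged:
By the outcome, as a careful person would: the job done as asked, in the order asked, and still so for the second after the job is handed in, with the robot touching nothing.
It also fails if it takes over 96 s, if anything falls off the work surface, if the arm or the gripper's body presses on something with over 40 N, if the wrist force passes 120 N, or if a joint passes its speed limit or range.

## Working session

There is one attempt and no reset: what is moved stays moved. The work goes in short steps, Python scripts to look and compute and a tool call to move; the robot and the scene stay as the last step left them, time stands still between calls to the robot, and variables do not carry over. Pictures are saved under pics/ and viewed, at most 14 in all, crops included, and the job is handed in when it is done.

Besides the shell and the picture viewer there is one more tool, called after "Emit:" as name(argument=value, ...), one argument or row to a line, values as JSON. drive_tool: Moves the arm, as the interface text tells. Its arguments: {"type":"object","properties":{"targets":{"type":"array","items":{"type":"object","properties":{"tx":{"type":"number"},"ty":{"type":"number"},"tz":{"type":"number"},"wx":{"type":"number"},"wy":{"type":"number"},"wz":{"type":"number"},"claw":{"type":"number"}}}},"force":{"type":"number"}},"required":["targets"]}

```bash
ls; mkdir -p pics; python3 - <<'E'
from plant import r,vision,workorder
import cv2,numpy as np
print(r.get_state(), r.tip_reach)
for n in("scene","top"):
    s=vision.snapshot(n); cv2.imwrite(f"pics/{n}0.png",s["image"]); np.savez(f"{n}0.npz",**s)
    print(n,s["K"],s["cam_to_world"],[k for k in s])
E
```

```text
pics
{'clock': 0.0, 'q': array([ 1.28981877,  0.68996339, -0.19449247,  1.56634936,  0.15734709,
        0.90250396, -0.21510408]), 'qd': array([ 0.00065279, -0.00208435, -0.00049123, -0.0014296 , -0.00065754,
        0.00066959, -0.00138107]), 'joint_torque': array([-1.67364860e-04, -5.27572238e+01, -1.26748469e+00, -1.53427953e+01,
       -5.27760526e-02,  6.60628342e-03,  1.91449913e-04]), 'tool_pos': array([ 0.1932421 , -0.5937242 ,  0.24592092]), 'eef_rot': array([ 9.87632184e-01,  1.56785945e-01, -2.34537725e-04, -8.84071753e-04]), 'contact_force': array([-0.40847212, -1.21624815, -0.61903495]), 'moment': array([ 0.03049219, -0.03230215, -0.00370462]), 'finger_force': 0.0, 'opening': 1.002095304760947} 0.008
scene [[534.66695992   0.         319.29244766]
 [  0.         534.66695992 237.38053566]
 [  0.           0.           1.        ]] [[-0.82447234 -0.34428368  0.44912594  1.10637921]
 [ 0.56559428 -0.52749977  0.63391411  0.76742419]
 [ 0.01866755  0.77666771  0.62963385  0.83791638]
 [ 0.          0.          0.          1.        ]] ['image', 'range_z', 'K', 'cam_to_world']
top [[489.04824854   0.         320.44572663]
 [  0.         489.04824854 242.12495902]
 [  0.           0.           1.        ]] [[ 0.02519623  0.99689849 -0.07455573  0.44085707]
 [-0.99955974  0.02629185  0.01375034 -0.05329355]
 [ 0.0156679   0.07417645  0.99712204  1.12844639]
 [ 0.          0.          0.          1.        ]] ['image', 'range_z', 'K', 'cam_to_world']
```

View pics/top0.png

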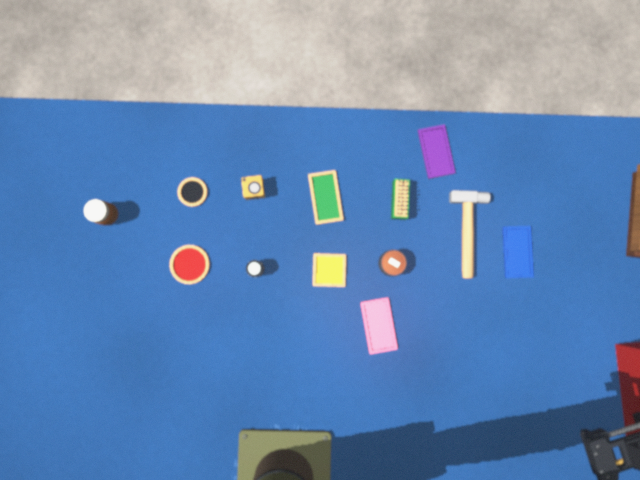

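View pics/scene0.png

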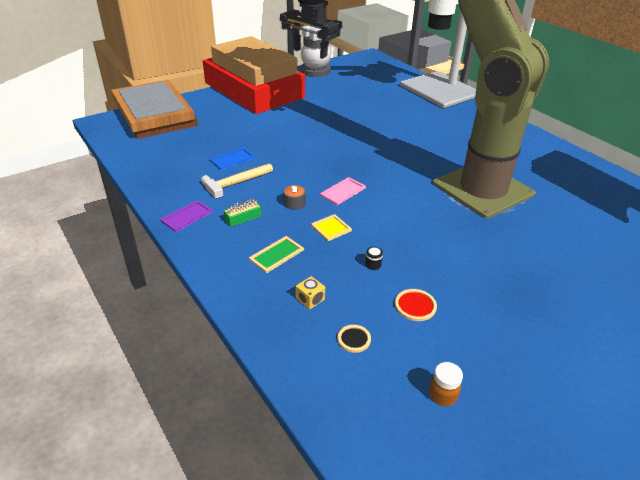

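The top view shows the pot at (394,263), the doming block (253,187), the burr box (402,199) and the eyepiece (255,268).

The trays are red (190,264), yellow (330,270), green (326,197) and black (192,192). The bystanders are the jar (98,211) and the hammer (468,235).

Possible mix-ups:
- **Burr tray:** green (326,197) against purple (436,151), blue (518,251) and pink (379,325). I choose green.
- **Eyepiece:** white-topped at (255,268) against the flux jar cap (98,211). I choose the smaller black cylinder at (255,268).
- **Round trays:** red (190,264) is the larger and is the pot's; black (192,192) is the smaller and is the eyepiece's.

```bash
cat >h.py <<'E'
import numpy as np,cv2
def cloud(s):
    K=s["K"];d=s["range_z"];v,u=np.mgrid[:480,:640]
    p=np.stack([(u-K[0,2])/K[0,0]*d,-(v-K[1,2])/K[1,1]*d,-d],-1)
    T=s["cam_to_world"];return p@T[:3,:3].T+T[:3,3]
def cast(s,uv,z):
    K=s["K"];uv=np.asarray(uv,float).reshape(-1,2)
    p=np.c_[(uv[:,0]-K[0,2])/K[0,0],-(uv[:,1]-K[1,2])/K[1,1],-np.ones(len(uv))]
    T=s["cam_to_world"];w=p@T[:3,:3].T;o=T[:3,3]
    return (o+w*((z-o[2])/w[:,2])[:,None])[:,:2]
def rect(xy):
    (c,sz,_),b=cv2.minAreaRect((xy*1000).astype(np.float32)),cv2.boxPoints(cv2.minAreaRect((xy*1000).astype(np.float32)))
    e=[b[1]-b[0],b[2]-b[1]];e=max(e,key=np.linalg.norm)
    return np.round(c,1),np.round(sorted(sz),1),round(float(np.degrees(np.arctan2(e[1],e[0]))%180),1)
E
python3 - <<'E'
from h import *
for n in("top","scene"):
    s=dict(np.load(n+"0.npz")); hsv=cv2.cvtColor(s["image"],cv2.COLOR_BGR2HSV)
    P=cloud(s)
    # bench
    roi=(P[...,0]>.3)&(P[...,0]<.85)&(abs(P[...,1])<.45)
    print(n,"bench z",np.median(P[...,2][roi]), np.std(P[...,2][roi&(abs(P[...,2])<.01)]))
    nonblue=(~cv2.inRange(hsv,(100,100,0),(118,255,255)).astype(bool))&roi
    k,l,st,c=cv2.connectedComponentsWithStats(nonblue.astype(np.uint8))
    for i in range(1,k):
        if st[i,4]<60: continue
        m=(l==i); zt=np.percentile(P[...,2][m],90)
        uv=np.argwhere(m)[:,::-1]; 
        print(n,c[i].round(),st[i,4],"z90",round(zt,3),"rect@z.007",*rect(cast(s,uv,.007)), "rect@.04",*rect(cast(s,uv,.04)),"med",(np.median(P[m],0)*1000).round())
    cv2.imwrite(f"pics/crop_{n}.png",cv2.resize(s["image"][130:350,60:560] if n=="top" else s["image"][140:420,150:550],None,fx=1.6 if n=="top" else 2,fy=1.6 if n=="top" else 2,interpolation=3))
E
```

```text
top bench z -0.0008226203181382896 0.002473867351873452
top [436. 151.] 1476 z90 0.007 rect@z.007 [ 746.  -334.2] [ 68.5 120.9] 13.0 rect@.04 [ 737. -326.] [ 66.5 117.3] 13.0 med [ 747. -335.    2.]
top [325. 197.] 1625 z90 0.007 rect@z.007 [630.7 -77.4] [ 70.8 124.8] 10.7 rect@.04 [625.1 -76.6] [ 68.7 121.1] 10.7 med [631. -78.   2.]
top [253. 187.] 552 z90 0.041 rect@z.007 [649.5  91.7] [54.1 56.7] 8.1 rect@.04 [643.4  87.4] [52.5 55. ] 8.1 med [644.  88.  38.]
top [192. 191.] 776 z90 0.007 rect@z.007 [634.1 230.6] [69.8 71.2] 46.7 rect@.04 [628.4 222.2] [67.8 69.1] 46.7 med [635. 232.   3.]
top [400. 198.] 765 z90 0.038 rect@z.007 [ 631.3 -251.5] [43.8 96.3] 178.4 rect@.04 [ 625.7 -245.6] [42.5 93.4] 178.4 med [ 626. -247.   31.]
top [468. 226.] 1545 z90 0.026 rect@z.007 [ 552.2 -411.1] [ 91.2 207.2] 0.3 rect@.04 [ 549.  -400.5] [ 88.5 201.1] 0.3 med [ 576. -403.   22.]
top [101. 212.] 689 z90 0.065 rect@z.007 [580.5 436.7] [54.2 79.3] 73.1 rect@.04 [576.4 422.2] [52.6 77. ] 73.1 med [575. 415.  62.]
top [189. 264.] 1362 z90 0.006 rect@z.007 [466.9 228.9] [91.3 93.5] 91.5 rect@.04
[... 1791 characters left out ...]
.  86.  36.]
scene [310. 292.] 717 z90 0.042 rect@z.007 [637.6  75.8] [74.2 76.1] 98.7 rect@.04 [656.2 103.2] [71.2 73.1] 98.7 med [653.  98.  35.]
scene [415. 304.] 1093 z90 0.008 rect@z.007 [469.2 231.4] [91.1 91.6] 56.6 rect@.04 [494.5 252.7] [87.5 88. ] 56.6 med [468. 230.   4.]
scene [354. 338.] 772 z90 0.008 rect@z.007 [636.7 232.1] [66.8 72.9] 54.1 rect@.04 [655.4 253.3] [64.1 70. ] 54.1 med [636. 231.   4.]
scene [242. 424.] 8914 z90 -0.744 rect@z.007 [915.9 279.2] [112.9 302.1] 90.0 rect@.04 [923.5 298.6] [108.4 290.1] 90.0 med [ 738. -163. -750.]
scene [445. 383.] 1109 z90 0.066 rect@z.007 [559.7 413.2] [ 55.5 102. ] 35.0 rect@.04 [581.4 427.2] [53.2 97.9] 35.0 med [591. 431.  56.]
```

View pics/crop_scene.png

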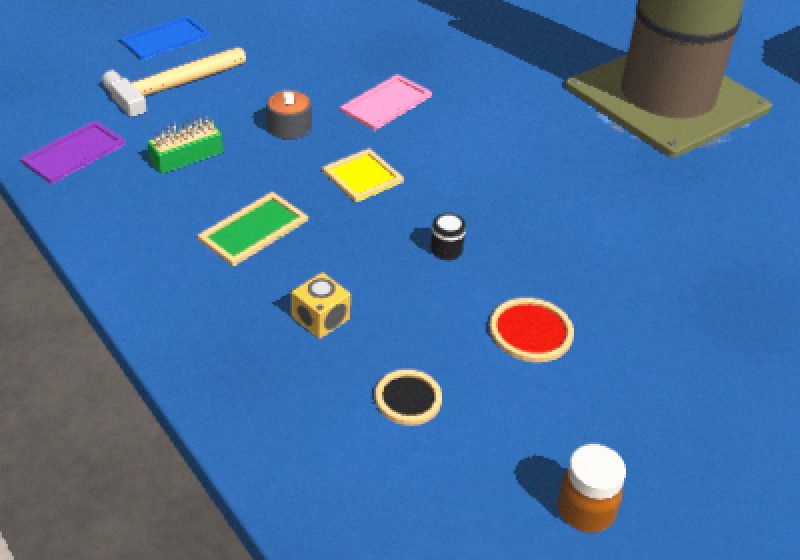

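The crop confirms the choice: the green wooden-rimmed tray, the small black eyepiece, and the large red and small black round trays. Next I refine the loose objects from their top faces.

```bash
python3 - <<'E'
from h import *
obj={"pot":(481,-232,.04,40),"block":(645,88,.04,40),"box":(628,-246,.032,65),"eye":(462,76,.042,30),"jar":(575,415,.065,40)}
for n in("top","scene"):
    s=dict(np.load(n+"0.npz")); P=cloud(s)
    for k,(x,y,h,R) in obj.items():
        m=(np.hypot(P[...,0]-x/1e3,P[...,1]-y/1e3)<R/1e3)&(P[...,2]>h-.007)
        uv=np.argwhere(m)[:,::-1]
        xy=cast(s,uv,h)
        f=(xy*1000).astype(np.float32)
        print(n,k,m.sum(),*rect(xy),"mean",xy.mean(0).round(4)*1000,"cloudmed",(np.median(P[m],0)*1000).round(1),"circ",[np.round(a,1) for a in cv2.minEnclosingCircle(f)])
    # lens/leaf
top=dict(np.load("top0.npz"));sc=dict(np.load("scene0.npz"))
big=lambda s,u,v,r,f:cv2.resize(s["image"][v-r:v+r,u-r:u+r],None,fx=f,fy=f,interpolation=cv2.INTER_CUBIC)
a=np.hstack([big(top,253,187,22,6),big(top,402,199,22,6),big(top,394,263,22,6)])
b=np.hstack([big(sc,311,292,22,6),big(sc,242,212,22,6),big(sc,294,197,22,6)])
cv2.imwrite("pics/obj.png",np.vstack([a,b]))
E
```

```text
top pot 550 [ 479.9 -231.3] [58.  58.2] 90.9 mean [ 480.5 -231.6] cloudmed [ 480.3 -230.9   41.3] circ [array([ 480.5, -231.4]), np.float64(29.8)]
top block 412 [643.8  87.8] [45.9 46.3] 98.1 mean [643.7  88. ] cloudmed [644.   88.3  38.9] circ [array([643.5,  87.5]), np.float64(30.6)]
top box 628 [ 627.  -248.7] [36.4 89.6] 0.7 mean [ 626.7 -248.5] cloudmed [ 626.1 -248.3   31.4] circ [array([ 627. , -247.6]), np.float64(46.9)]
top eye 233 [459.7  77.4] [35.4 37.6] 2.0 mean [459.9  77.3] cloudmed [460.4  77.4  41.3] circ [array([459.8,  76.8]), np.float64(19.1)]
top jar 400 [576.4 424.1] [47.  48.5] 47.1 mean [576.5 423.8] cloudmed [576.5 424.4  63.8] circ [array([577.2, 423.4]), np.float64(25.1)]
scene pot 264 [ 487.6 -226.2] [58.1 65.3] 56.7 mean [ 486.  -227.6] cloudmed [ 489.3 -223.3   42.6] circ [array([ 486.2, -226.3]), np.float64(35.0)]
scene block 384 [648.3  92. ] [50.  50.5] 97.7 mean [648.2  92.2] cloudmed [648.6  92.4  40.1] circ [array([648.1,  90.8]), np.float64(33.4)]
scene box 413 [ 630.7 -252.9] [63.9 97. ] 0.1 mean [ 631.3 -248.1] cloudmed [ 634.1 -242.2   33.5] circ [array([ 632.6, -253.9]), np.float64(52.4)]
scene eye 174 [465.5  81.3] [37.8 42.1] 56.8 mean [465.   80.9] cloudmed [465.1  81.4  42.2] circ [array([465.6,  81.2]), np.float64(22.9)]
scene jar 540 [580.5 427. ] [47.9 51.9] 11.2 mean [580.5 427.2] cloudmed [580.5 427.5  64.8] circ [array([581.5, 427.1]), np.float64(27.4)]
```

View pics/obj.png

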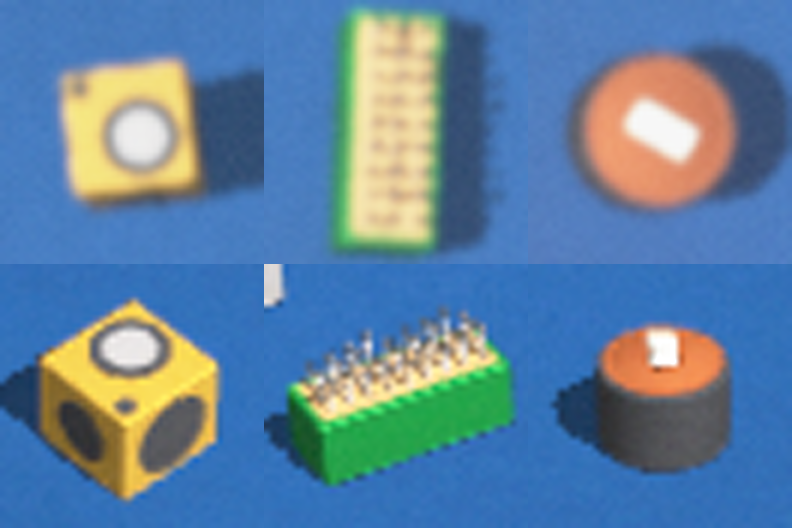

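Emit:
drive_tool(
  targets=[
    {"tx":0.6,"ty":0.756,"tz":-0.1,"wz":-0.038,"claw":1},
    {"tx":0.6,"ty":0.756,"tz":-0.1,"wz":-0.038,"claw":1},
    {"tx":0.6,"ty":0.756,"tz":-0.1,"wz":-0.038,"claw":1},
    {"tx":0.6,"ty":0.756,"tz":-0.1,"wz":-0.038,"claw":1},
    {"tx":0.6,"ty":0.756,"tz":-0.1,"wz":-0.038,"claw":1},
    {"tx":0.6,"ty":0.756,"tz":-0.1,"wz":-0.038,"claw":1},
    {"tx":0.6,"ty":0.756,"tz":-0.1,"wz":-0.038,"claw":1},
    {"tx":0.6,"ty":0.756,"tz":-0.1,"wz":-0.034,"claw":1},
  ],
  force=25,
)

```text
validation failed for argument at $.ta...
```

Emit:
drive_tool(
  targets=[
    {"tx":0.6,"ty":0.75,"tz":-0.1,"wx":0,"wy":0,"wz":-0.04,"claw":1},
    {"tx":0.6,"ty":0.75,"tz":-0.1,"wx":0,"wy":0,"wz":-0.04,"claw":1},
    {"tx":0.6,"ty":0.75,"tz":-0.1,"wx":0,"wy":0,"wz":-0.04,"claw":1},
    {"tx":0.6,"ty":0.75,"tz":-0.1,"wx":0,"wy":0,"wz":-0.04,"claw":1},
    {"tx":0.6,"ty":0.75,"tz":-0.1,"wx":0,"wy":0,"wz":-0.04,"claw":1},
    {"tx":0.6,"ty":0.75,"tz":-0.1,"wx":0,"wy":0,"wz":-0.04,"claw":1},
    {"tx":0.6,"ty":0.75,"tz":-0.1,"wx":0,"wy":0,"wz":-0.04,"claw":1},
    {"tx":0.6,"ty":0.75,"tz":-0.1,"wx":0,"wy":0,"wz":-0.02,"claw":1},
  ],
  force=25,
)

```text
clock: 0.9
tool_pos: [0.338, -0.4131, 0.2224]
eef_rot: [1.0, -0.0, -0.0, -0.0]
contact_force: [0.7, 0.1, -0.3]
opening: 1.001
finger_force: 0.0
```

Emit:
drive_tool(
  targets=[
    {"tx":0.6,"ty":0.8,"tz":-0.4,"wx":0,"wy":0,"wz":0,"claw":1},
    {"tx":0.6,"ty":0.8,"tz":-0.4,"wx":0,"wy":0,"wz":0,"claw":1},
    {"tx":0.6,"ty":0.8,"tz":-0.4,"wx":0,"wy":0,"wz":0,"claw":1},
    {"tx":0.6,"ty":0.8,"tz":-0.4,"wx":0,"wy":0,"wz":0,"claw":1},
    {"tx":0.6,"ty":0.8,"tz":-0.5,"wx":0,"wy":0,"wz":0,"claw":1},
    {"tx":0.6,"ty":0.8,"tz":-0.5,"wx":0,"wy":0,"wz":0,"claw":1},
    {"tx":0.6,"ty":0.77,"tz":-0.5,"wx":0,"wy":0,"wz":0,"claw":1},
    {"tx":0.57,"ty":0.5,"tz":-0.5,"wx":0,"wy":0,"wz":0,"claw":1},
  ],
)

```text
clock: 1.7
tool_pos: [0.4814, -0.2298, 0.1139]
eef_rot: [1.0, 0.001, -0.0, -0.001]
contact_force: [-0.4, 0.4, 0.5]
opening: 1.0
finger_force: 0.0
```

Emit:
drive_tool(
  targets=[
    {"tx":0,"ty":-0.03,"tz":-0.6,"wx":0,"wy":0,"wz":0,"claw":1},
    {"tx":0,"ty":0,"tz":-0.6,"wx":0,"wy":0,"wz":0,"claw":1},
    {"tx":0,"ty":0,"tz":-0.6,"wx":0,"wy":0,"wz":0,"claw":1},
    {"tx":0,"ty":0,"tz":-0.5,"wx":0,"wy":0,"wz":0,"claw":1},
    {"tx":0,"ty":0,"tz":-0.4,"wx":0,"wy":0,"wz":0,"claw":1},
    {"tx":0,"ty":0,"tz":-0.3,"wx":0,"wy":0,"wz":0,"claw":1},
    {"tx":0,"ty":0,"tz":-0.2,"wx":0,"wy":0,"wz":0,"claw":1},
    {"tx":0,"ty":0,"tz":0,"wx":0,"wy":0,"wz":0,"claw":1},
  ],
)

```text
clock: 2.5
tool_pos: [0.4804, -0.233, 0.0182]
eef_rot: [1.0, 0.0, -0.0, -0.0]
contact_force: [0.0, -0.0, -0.2]
opening: 1.004
finger_force: 0.0
```

Emit:
drive_tool(
  targets=[
    {"tx":0,"ty":0,"tz":0,"wx":0,"wy":0,"wz":0,"claw":0.3},
    {"tx":0,"ty":0,"tz":0,"wx":0,"wy":0,"wz":0,"claw":0},
    {"tx":0,"ty":0,"tz":0,"wx":0,"wy":0,"wz":0,"claw":-0.5},
    {"tx":0,"ty":0,"tz":0,"wx":0,"wy":0,"wz":0,"claw":-1},
    {"tx":0,"ty":0,"tz":0,"wx":0,"wy":0,"wz":0,"claw":-1},
    {"tx":0,"ty":0,"tz":0,"wx":0,"wy":0,"wz":0,"claw":-1},
    {"tx":0,"ty":0,"tz":0,"wx":0,"wy":0,"wz":0,"claw":-1},
    {"tx":0,"ty":0,"tz":0,"wx":0,"wy":0,"wz":0,"claw":-1},
  ],
  force=25,
)

```text
clock: 3.3
tool_pos: [0.4809, -0.2328, 0.0191]
eef_rot: [1.0, 0.0, 0.0, -0.0]
contact_force: [-0.8, 1.5, 5.9]
opening: 0.674
finger_force: 25.0
```

Emit:
drive_tool(
  targets=[
    {"tx":0,"ty":0,"tz":0.1,"wx":0,"wy":0,"wz":0,"claw":-1},
    {"tx":0,"ty":0,"tz":0.2,"wx":0,"wy":0,"wz":0,"claw":-1},
    {"tx":0,"ty":0,"tz":0.4,"wx":0,"wy":0,"wz":0,"claw":-1},
    {"tx":0,"ty":0,"tz":0.6,"wx":0,"wy":0,"wz":0,"claw":-1},
    {"tx":0,"ty":0.1,"tz":0.6,"wx":0,"wy":0,"wz":0,"claw":-1},
    {"tx":0,"ty":0.3,"tz":0.6,"wx":0,"wy":0,"wz":0,"claw":-1},
    {"tx":0,"ty":0.5,"tz":0.5,"wx":0,"wy":0,"wz":0,"claw":-1},
    {"tx":0,"ty":0.7,"tz":0.2,"wx":0,"wy":0,"wz":0,"claw":-1},
  ],
)

```text
clock: 4.1
tool_pos: [0.4812, -0.1863, 0.1169]
eef_rot: [1.0, -0.001, 0.001, 0.001]
contact_force: [1.3, 0.3, -3.1]
opening: 0.674
finger_force: 25.0
```

Emit:
drive_tool(
  targets=[
    {"tx":0,"ty":0.9,"tz":0,"wx":0,"wy":0,"wz":0,"claw":-1},
    {"tx":0,"ty":1,"tz":0,"wx":0,"wy":0,"wz":0,"claw":-1},
    {"tx":0,"ty":1,"tz":0,"wx":0,"wy":0,"wz":0,"claw":-1},
    {"tx":0,"ty":1,"tz":0,"wx":0,"wy":0,"wz":0,"claw":-1},
    {"tx":0,"ty":1,"tz":0,"wx":0,"wy":0,"wz":0,"claw":-1},
    {"tx":0,"ty":1,"tz":0,"wx":0,"wy":0,"wz":0,"claw":-1},
    {"tx":0,"ty":1,"tz":0,"wx":0,"wy":0,"wz":0,"claw":-1},
    {"tx":0,"ty":1,"tz":0,"wx":0,"wy":0,"wz":0,"claw":-1},
  ],
)

```text
clock: 4.9
tool_pos: [0.4806, 0.053, 0.1155]
eef_rot: [1.0, 0.0, 0.0, -0.0]
contact_force: [0.6, 0.5, -2.1]
opening: 0.673
finger_force: 25.0
```

Emit:
drive_tool(
  targets=[
    {"tx":-0.1,"ty":1,"tz":0,"wx":0,"wy":0,"wz":0,"claw":-1},
    {"tx":-0.1,"ty":1,"tz":0,"wx":0,"wy":0,"wz":0,"claw":-1},
    {"tx":-0.1,"ty":1,"tz":0,"wx":0,"wy":0,"wz":0,"claw":-1},
    {"tx":-0.1,"ty":0.9,"tz":0,"wx":0,"wy":0,"wz":0,"claw":-1},
    {"tx":-0.03,"ty":0.8,"tz":0,"wx":0,"wy":0,"wz":0,"claw":-1},
    {"tx":0,"ty":0.6,"tz":-0.2,"wx":0,"wy":0,"wz":0,"claw":-1},
    {"tx":0,"ty":0.4,"tz":-0.3,"wx":0,"wy":0,"wz":0,"claw":-1},
    {"tx":0,"ty":0.2,"tz":-0.5,"wx":0,"wy":0,"wz":0,"claw":-1},
  ],
)

```text
clock: 5.7
tool_pos: [0.4682, 0.2304, 0.0849]
eef_rot: [1.0, 0.001, 0.001, -0.001]
contact_force: [0.2, -0.8, -3.1]
opening: 0.678
finger_force: 25.0
```

Emit:
drive_tool(
  targets=[
    {"tx":0,"ty":0,"tz":-0.5,"wx":0,"wy":0,"wz":0,"claw":-1},
    {"tx":0,"ty":0,"tz":-0.5,"wx":0,"wy":0,"wz":0,"claw":-1},
    {"tx":0,"ty":0,"tz":-0.4,"wx":0,"wy":0,"wz":0,"claw":-1},
    {"tx":0,"ty":0,"tz":-0.3,"wx":0,"wy":0,"wz":0,"claw":-1},
    {"tx":0,"ty":0,"tz":-0.2,"wx":0,"wy":0,"wz":0,"claw":-1},
    {"tx":0,"ty":0,"tz":-0.1,"wx":0,"wy":0,"wz":0,"claw":-1},
    {"tx":0,"ty":0,"tz":0,"wx":0,"wy":0,"wz":0,"claw":-1},
    {"tx":0,"ty":0,"tz":0,"wx":0,"wy":0,"wz":0,"claw":-1},
  ],
)

```text
clock: 6.5
tool_pos: [0.468, 0.229, 0.0251]
eef_rot: [1.0, 0.0, 0.0, -0.0]
contact_force: [0.6, 0.2, -2.6]
opening: 0.676
finger_force: 25.0
```

```bash
python3 - <<'E'
from plant import r,vision
import cv2,numpy as np
from h import *
st=r.get_state();print(st["tool_pos"],st["contact_force"])
ss=[vision.snapshot(n)["image"] for n in("top","scene")]
f=lambda im,u,v:cv2.resize(im[v-40:v+40,u-50:u+50],None,fx=4,fy=4,interpolation=2)
cv2.imwrite("pics/p1.png",np.hstack([f(ss[0],190,255),f(ss[1],415,295)]))
E
```

```text
[0.46801256 0.22898772 0.02509075] [ 0.56734685  0.208714   -2.60735913]
```

View pics/p1.png

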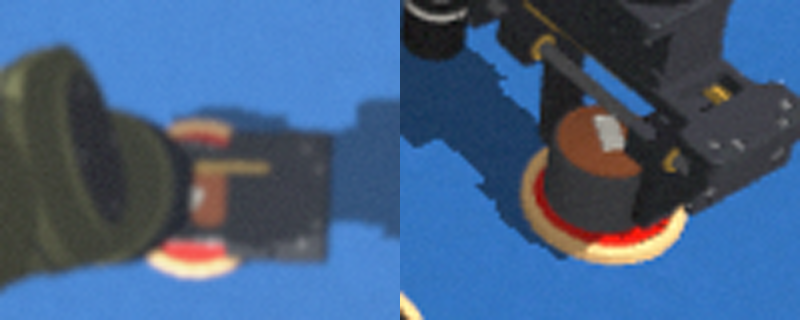

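The pot stands upright just over the red floor (right view about (600,190)), inside the rim all round. I lower it gently to contact.

Emit:
drive_tool(
  targets=[
    {"tx":0,"ty":0,"tz":-0.05,"wx":0,"wy":0,"wz":0,"claw":-1},
    {"tx":0,"ty":0,"tz":-0.02,"wx":0,"wy":0,"wz":0,"claw":-1},
    {"tx":0,"ty":0,"tz":-0.02,"wx":0,"wy":0,"wz":0,"claw":-1},
    {"tx":0,"ty":0,"tz":-0.02,"wx":0,"wy":0,"wz":0,"claw":-1},
    {"tx":0,"ty":0,"tz":0,"wx":0,"wy":0,"wz":0,"claw":-1},
    {"tx":0,"ty":0,"tz":0,"wx":0,"wy":0,"wz":0,"claw":-1},
    {"tx":0,"ty":0,"tz":0,"wx":0,"wy":0,"wz":0,"claw":-1},
    {"tx":0,"ty":0,"tz":0,"wx":0,"wy":0,"wz":0,"claw":-1},
  ],
)

```text
clock: 7.4
tool_pos: [0.4678, 0.2289, 0.0221]
eef_rot: [1.0, 0.0, 0.0, -0.0]
contact_force: [-0.4, 0.4, 5.2]
opening: 0.672
finger_force: 25.0
```

Emit:
drive_tool(
  targets=[
    {"tx":0,"ty":0,"tz":0,"wx":0,"wy":0,"wz":0,"claw":0.4},
    {"tx":0,"ty":0,"tz":0,"wx":0,"wy":0,"wz":0,"claw":0.6},
    {"tx":0,"ty":0,"tz":0,"wx":0,"wy":0,"wz":0,"claw":0.8},
    {"tx":0,"ty":0,"tz":0,"wx":0,"wy":0,"wz":0,"claw":0.8},
    {"tx":0,"ty":0,"tz":0.4,"wx":0,"wy":0,"wz":0,"claw":0.8},
    {"tx":0,"ty":0,"tz":0.8,"wx":0,"wy":0,"wz":0,"claw":0.8},
    {"tx":0,"ty":0,"tz":1,"wx":0,"wy":0,"wz":0,"claw":0.8},
    {"tx":0,"ty":0,"tz":0.8,"wx":0,"wy":0,"wz":0,"claw":0.8},
  ],
)

```text
clock: 8.2
tool_pos: [0.4679, 0.2288, 0.1134]
eef_rot: [1.0, 0.0, 0.0, -0.0]
contact_force: [0.1, -0.1, 0.4]
opening: 0.895
finger_force: 0.0
```

Emit:
drive_tool(
  targets=[
    {"tx":0.8,"ty":-0.6,"tz":0,"wx":0,"wy":0,"wz":0.02,"claw":0.8},
    {"tx":0.8,"ty":-0.6,"tz":0,"wx":0,"wy":0,"wz":0.02,"claw":0.8},
    {"tx":0.8,"ty":-0.6,"tz":0,"wx":0,"wy":0,"wz":0.02,"claw":0.8},
    {"tx":0.8,"ty":-0.6,"tz":0,"wx":0,"wy":0,"wz":0.02,"claw":0.8},
    {"tx":0.8,"ty":-0.6,"tz":0,"wx":0,"wy":0,"wz":0.02,"claw":0.8},
    {"tx":0.8,"ty":-0.6,"tz":0,"wx":0,"wy":0,"wz":0.02,"claw":0.8},
    {"tx":0.8,"ty":-0.6,"tz":0,"wx":0,"wy":0,"wz":0.013,"claw":0.8},
    {"tx":0.3,"ty":-0.46,"tz":-0.3,"wx":0,"wy":0,"wz":0,"claw":0.8},
  ],
)

```text
clock: 9.0
tool_pos: [0.648, 0.0871, 0.1042]
eef_rot: [0.998, 0.069, 0.003, 0.0]
contact_force: [-0.1, 0.1, -0.0]
opening: 0.902
finger_force: 0.0
```

Emit:
drive_tool(
  targets=[
    {"tx":0,"ty":0,"tz":-0.5,"wx":0,"wy":0,"wz":0,"claw":0.8},
    {"tx":0,"ty":0,"tz":-0.6,"wx":0,"wy":0,"wz":0,"claw":0.8},
    {"tx":0,"ty":0,"tz":-0.6,"wx":0,"wy":0,"wz":0,"claw":0.8},
    {"tx":0,"ty":0,"tz":-0.5,"wx":0,"wy":0,"wz":0,"claw":0.8},
    {"tx":0,"ty":0,"tz":-0.4,"wx":0,"wy":0,"wz":0,"claw":0.8},
    {"tx":0,"ty":0,"tz":-0.25,"wx":0,"wy":0,"wz":0,"claw":0.8},
    {"tx":0,"ty":0,"tz":0,"wx":0,"wy":0,"wz":0,"claw":0.8},
    {"tx":0,"ty":0,"tz":0,"wx":0,"wy":0,"wz":0,"claw":0.4},
  ],
)

```text
clock: 9.8
tool_pos: [0.6451, 0.0892, 0.0172]
eef_rot: [0.998, 0.07, 0.0, 0.0]
contact_force: [0.8, -0.0, 0.5]
opening: 0.833
finger_force: 0.0
```

Emit:
drive_tool(
  targets=[
    {"tx":0,"ty":0,"tz":0,"wx":0,"wy":0,"wz":0,"claw":0.2},
    {"tx":0,"ty":0,"tz":0,"wx":0,"wy":0,"wz":0,"claw":0.1},
    {"tx":0,"ty":0,"tz":0,"wx":0,"wy":0,"wz":0,"claw":-0.1},
    {"tx":0,"ty":0,"tz":0,"wx":0,"wy":0,"wz":0,"claw":-1},
    {"tx":0,"ty":0,"tz":0,"wx":0,"wy":0,"wz":0,"claw":-1},
    {"tx":0,"ty":0,"tz":0,"wx":0,"wy":0,"wz":0,"claw":-1},
    {"tx":0,"ty":0,"tz":0,"wx":0,"wy":0,"wz":0,"claw":-1},
    {"tx":0,"ty":0,"tz":0,"wx":0,"wy":0,"wz":0,"claw":-1},
  ],
  force=40,
)

```text
clock: 10.6
tool_pos: [0.645, 0.0891, 0.0174]
eef_rot: [0.998, 0.07, 0.0, -0.0]
contact_force: [-0.1, -0.1, 5.1]
opening: 0.518
finger_force: 40.0
```

Emit:
drive_tool(
  targets=[
    {"tx":0,"ty":0,"tz":0.1,"wx":0,"wy":0,"wz":0,"claw":-1},
    {"tx":0,"ty":0,"tz":0.2,"wx":0,"wy":0,"wz":0,"claw":-1},
    {"tx":0,"ty":0,"tz":0.4,"wx":0,"wy":0,"wz":0,"claw":-1},
    {"tx":0,"ty":0,"tz":0.6,"wx":0,"wy":0,"wz":0,"claw":-1},
    {"tx":0,"ty":0,"tz":0.6,"wx":0,"wy":0,"wz":0,"claw":-1},
    {"tx":-0.3,"ty":-0.3,"tz":0.6,"wx":0,"wy":0,"wz":0,"claw":-1},
    {"tx":-0.5,"ty":-0.5,"tz":0.5,"wx":0,"wy":0,"wz":0,"claw":-1},
    {"tx":-0.7,"ty":-0.7,"tz":0.2,"wx":0,"wy":0,"wz":0,"claw":-1},
  ],
)

```text
clock: 11.4
tool_pos: [0.6017, 0.0453, 0.1161]
eef_rot: [0.997, 0.071, 0.003, -0.001]
contact_force: [0.1, -0.6, -6.1]
opening: 0.517
finger_force: 40.0
```

Emit:
drive_tool(
  targets=[
    {"tx":-0.8,"ty":-0.8,"tz":0,"wx":0,"wy":0,"wz":-0.02,"claw":-1},
    {"tx":-0.8,"ty":-0.8,"tz":0,"wx":0,"wy":0,"wz":-0.02,"claw":-1},
    {"tx":-0.8,"ty":-0.8,"tz":0,"wx":0,"wy":0,"wz":-0.02,"claw":-1},
    {"tx":-0.8,"ty":-0.8,"tz":0,"wx":0,"wy":0,"wz":-0.02,"claw":-1},
    {"tx":-0.7,"ty":-0.6,"tz":-0.2,"wx":0,"wy":0,"wz":-0.02,"claw":-1},
    {"tx":-0.4,"ty":-0.4,"tz":-0.4,"wx":0,"wy":0,"wz":-0.02,"claw":-1},
    {"tx":-0.2,"ty":-0.2,"tz":-0.4,"wx":0,"wy":0,"wz":0,"claw":-1},
    {"tx":-0.05,"ty":-0.07,"tz":-0.5,"wx":0,"wy":0,"wz":0,"claw":-1},
  ],
)

```text
clock: 12.2
tool_pos: [0.4636, -0.0916, 0.0693]
eef_rot: [1.0, 0.006, 0.001, 0.001]
contact_force: [0.3, 0.2, -5.6]
opening: 0.521
finger_force: 40.0
```

Emit:
drive_tool(
  targets=[
    {"tx":0,"ty":0,"tz":-0.5,"wx":0,"wy":0,"wz":0,"claw":-1},
    {"tx":0,"ty":0,"tz":-0.4,"wx":0,"wy":0,"wz":0,"claw":-1},
    {"tx":0,"ty":0,"tz":-0.3,"wx":0,"wy":0,"wz":0,"claw":-1},
    {"tx":0,"ty":0,"tz":-0.2,"wx":0,"wy":0,"wz":0,"claw":-1},
    {"tx":0,"ty":0,"tz":-0.1,"wx":0,"wy":0,"wz":0,"claw":-1},
    {"tx":0,"ty":0,"tz":0,"wx":0,"wy":0,"wz":0,"claw":-1},
    {"tx":0,"ty":0,"tz":0,"wx":0,"wy":0,"wz":0,"claw":-1},
    {"tx":0,"ty":0,"tz":0,"wx":0,"wy":0,"wz":0,"claw":-1},
  ],
)

```text
clock: 13.0
tool_pos: [0.4635, -0.09, 0.0233]
eef_rot: [1.0, 0.007, 0.0, 0.0]
contact_force: [-0.7, -0.7, -6.0]
opening: 0.516
finger_force: 40.0
```

```bash
python3 - <<'E'
from plant import r,vision
import cv2,numpy as np
ss=[vision.snapshot(n)["image"] for n in("top","scene")]
f=lambda im,u,v:cv2.resize(im[v-40:v+40,u-50:u+50],None,fx=4,fy=4,interpolation=2)
cv2.imwrite("pics/p2.png",np.vstack([np.hstack([f(ss[0],330,265),f(ss[1],331,220)]),np.hstack([f(ss[0],190,260),f(ss[1],415,295)])]))
E
```

```text
(no output)
```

View pics/p2.png

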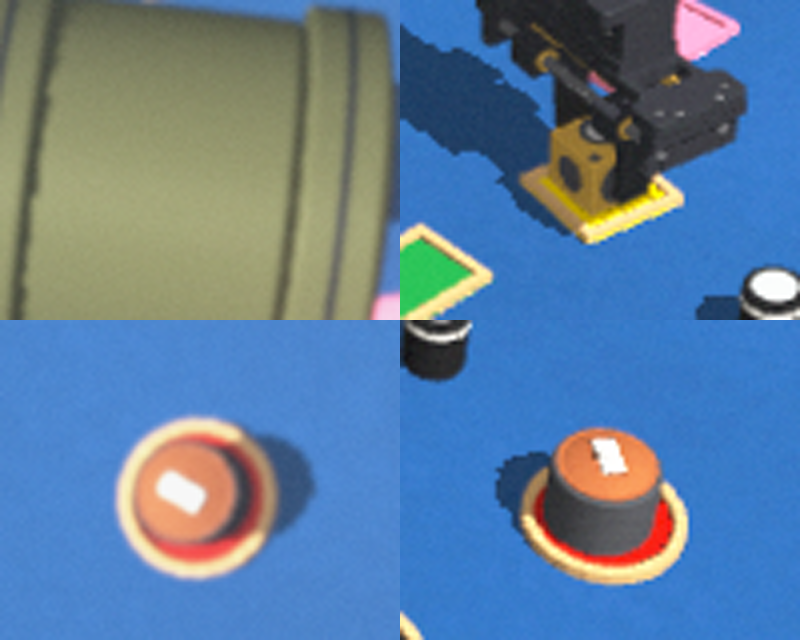

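The pot sits flat inside the red tray (lower row). The block is upright and square over the yellow floor, at (585,170). I lower it and let go.

Emit:
drive_tool(
  targets=[
    {"tx":0,"ty":0,"tz":-0.05,"wx":0,"wy":0,"wz":0,"claw":-1},
    {"tx":0,"ty":0,"tz":-0.02,"wx":0,"wy":0,"wz":0,"claw":-1},
    {"tx":0,"ty":0,"tz":-0.02,"wx":0,"wy":0,"wz":0,"claw":-1},
    {"tx":0,"ty":0,"tz":-0.01,"wx":0,"wy":0,"wz":0,"claw":-1},
    {"tx":0,"ty":0,"tz":0,"wx":0,"wy":0,"wz":0,"claw":-1},
    {"tx":0,"ty":0,"tz":0,"wx":0,"wy":0,"wz":0,"claw":-1},
    {"tx":0,"ty":0,"tz":0,"wx":0,"wy":0,"wz":0,"claw":-1},
    {"tx":0,"ty":0,"tz":0,"wx":0,"wy":0,"wz":0,"claw":-1},
  ],
)

```text
clock: 13.9
tool_pos: [0.4632, -0.09, 0.0203]
eef_rot: [1.0, 0.007, 0.0, 0.0]
contact_force: [-1.1, 0.8, 5.6]
opening: 0.519
finger_force: 40.0
```

Emit:
drive_tool(
  targets=[
    {"tx":0,"ty":0,"tz":0,"wx":0,"wy":0,"wz":0,"claw":0.1},
    {"tx":0,"ty":0,"tz":0,"wx":0,"wy":0,"wz":0,"claw":0.3},
    {"tx":0,"ty":0,"tz":0,"wx":0,"wy":0,"wz":0,"claw":0.4},
    {"tx":0,"ty":0,"tz":0,"wx":0,"wy":0,"wz":0,"claw":0.4},
    {"tx":0,"ty":0,"tz":0.4,"wx":0,"wy":0,"wz":0,"claw":0.4},
    {"tx":0,"ty":0,"tz":0.8,"wx":0,"wy":0,"wz":0,"claw":0.4},
    {"tx":0,"ty":0,"tz":1,"wx":0,"wy":0,"wz":0,"claw":0.4},
    {"tx":0.2,"ty":-0.2,"tz":0.8,"wx":0,"wy":0,"wz":0,"claw":0.4},
  ],
)

```text
clock: 14.7
tool_pos: [0.4683, -0.0953, 0.1118]
eef_rot: [1.0, 0.008, -0.001, -0.0]
contact_force: [0.9, -0.0, 0.6]
opening: 0.704
finger_force: 0.0
```

Emit:
drive_tool(
  targets=[
    {"tx":0.7,"ty":-0.7,"tz":0,"wx":0,"wy":0,"wz":-0.015,"claw":0.4},
    {"tx":0.8,"ty":-0.8,"tz":0,"wx":0,"wy":0,"wz":0,"claw":0.4},
    {"tx":0.8,"ty":-0.8,"tz":0,"wx":0,"wy":0,"wz":0,"claw":0.4},
    {"tx":0.8,"ty":-0.8,"tz":0,"wx":0,"wy":0,"wz":0,"claw":0.4},
    {"tx":0.8,"ty":-0.8,"tz":0,"wx":0,"wy":0,"wz":0,"claw":0.4},
    {"tx":0.7,"ty":-0.6,"tz":0,"wx":0,"wy":0,"wz":0,"claw":0.4},
    {"tx":0.5,"ty":-0.4,"tz":0,"wx":0,"wy":0,"wz":0,"claw":0.4},
    {"tx":0.18,"ty":-0.17,"tz":-0.1,"wx":0,"wy":0,"wz":0,"claw":0.4},
  ],
)

```text
clock: 15.5
tool_pos: [0.629, -0.2498, 0.108]
eef_rot: [1.0, -0.001, 0.001, 0.001]
contact_force: [-0.2, 0.0, 0.3]
opening: 0.693
finger_force: 0.0
```

Emit:
drive_tool(
  targets=[
    {"tx":0,"ty":0,"tz":-0.5,"wx":0,"wy":0,"wz":0,"claw":0.4},
    {"tx":0,"ty":0,"tz":-0.6,"wx":0,"wy":0,"wz":0,"claw":0.4},
    {"tx":0,"ty":0,"tz":-0.6,"wx":0,"wy":0,"wz":0,"claw":0.4},
    {"tx":0,"ty":0,"tz":-0.5,"wx":0,"wy":0,"wz":0,"claw":0.4},
    {"tx":0,"ty":0,"tz":-0.4,"wx":0,"wy":0,"wz":0,"claw":0.4},
    {"tx":0,"ty":0,"tz":-0.3,"wx":0,"wy":0,"wz":0,"claw":0.4},
    {"tx":0,"ty":0,"tz":-0.1,"wx":0,"wy":0,"wz":0,"claw":0.4},
    {"tx":0,"ty":0,"tz":0,"wx":0,"wy":0,"wz":0,"claw":0.4},
  ],
)

```text
clock: 16.3
tool_pos: [0.6276, -0.2481, 0.0167]
eef_rot: [1.0, -0.001, -0.0, 0.0]
contact_force: [0.6, -0.0, -0.7]
opening: 0.699
finger_force: 0.0
```

Emit:
drive_tool(
  targets=[
    {"tx":0,"ty":0,"tz":0,"wx":0,"wy":0,"wz":0,"claw":0.1},
    {"tx":0,"ty":0,"tz":0,"wx":0,"wy":0,"wz":0,"claw":0},
    {"tx":0,"ty":0,"tz":0,"wx":0,"wy":0,"wz":0,"claw":-0.2},
    {"tx":0,"ty":0,"tz":0,"wx":0,"wy":0,"wz":0,"claw":-0.5},
    {"tx":0,"ty":0,"tz":0,"wx":0,"wy":0,"wz":0,"claw":-1},
    {"tx":0,"ty":0,"tz":0,"wx":0,"wy":0,"wz":0,"claw":-1},
    {"tx":0,"ty":0,"tz":0,"wx":0,"wy":0,"wz":0,"claw":-1},
    {"tx":0,"ty":0,"tz":0,"wx":0,"wy":0,"wz":0,"claw":-1},
  ],
  force=20,
)

```text
clock: 17.1
tool_pos: [0.6279, -0.2482, 0.0175]
eef_rot: [1.0, -0.001, 0.0, 0.0]
contact_force: [-1.1, 0.6, 5.5]
opening: 0.407
finger_force: 19.9
```

Emit:
drive_tool(
  targets=[
    {"tx":0,"ty":0,"tz":0.1,"wx":0,"wy":0,"wz":0,"claw":-1},
    {"tx":0,"ty":0,"tz":0.2,"wx":0,"wy":0,"wz":0,"claw":-1},
    {"tx":0,"ty":0,"tz":0.4,"wx":0,"wy":0,"wz":0,"claw":-1},
    {"tx":0,"ty":0,"tz":0.6,"wx":0,"wy":0,"wz":0,"claw":-1},
    {"tx":0,"ty":0,"tz":0.6,"wx":0,"wy":0,"wz":0,"claw":-1},
    {"tx":0,"ty":0,"tz":0.5,"wx":0,"wy":0,"wz":0,"claw":-1},
    {"tx":0,"ty":0,"tz":0.2,"wx":0,"wy":0,"wz":0,"claw":-1},
    {"tx":0,"ty":0,"tz":0,"wx":0,"wy":0,"wz":0,"claw":-1},
  ],
)

```text
clock: 17.9
tool_pos: [0.6284, -0.2484, 0.0966]
eef_rot: [1.0, -0.001, 0.001, 0.0]
contact_force: [-0.0, -0.8, -1.0]
opening: 0.402
finger_force: 19.9
```

Emit:
drive_tool(
  targets=[
    {"tx":0.14,"ty":0.6,"tz":0,"wx":0,"wy":0,"wz":0.03,"claw":-1},
    {"tx":0,"ty":0.9,"tz":0,"wx":0,"wy":0,"wz":0.03,"claw":-1},
    {"tx":0,"ty":1,"tz":0,"wx":0,"wy":0,"wz":0.03,"claw":-1},
    {"tx":0,"ty":1,"tz":0,"wx":0,"wy":0,"wz":0.03,"claw":-1},
    {"tx":0,"ty":0.9,"tz":0,"wx":0,"wy":0,"wz":0.03,"claw":-1},
    {"tx":0,"ty":0.7,"tz":0,"wx":0,"wy":0,"wz":0.025,"claw":-1},
    {"tx":0,"ty":0.4,"tz":-0.3,"wx":0,"wy":0,"wz":0,"claw":-1},
    {"tx":0,"ty":0.22,"tz":-0.5,"wx":0,"wy":0,"wz":0,"claw":-1},
  ],
)

```text
clock: 18.7
tool_pos: [0.6322, -0.074, 0.0702]
eef_rot: [0.996, 0.092, 0.0, -0.0]
contact_force: [0.3, 0.4, -1.3]
opening: 0.408
finger_force: 19.9
```

Emit:
drive_tool(
  targets=[
    {"tx":0,"ty":0,"tz":-0.5,"wx":0,"wy":0,"wz":0,"claw":-1},
    {"tx":0,"ty":0,"tz":-0.5,"wx":0,"wy":0,"wz":0,"claw":-1},
    {"tx":0,"ty":0,"tz":-0.3,"wx":0,"wy":0,"wz":0,"claw":-1},
    {"tx":0,"ty":0,"tz":-0.2,"wx":0,"wy":0,"wz":0,"claw":-1},
    {"tx":0,"ty":0,"tz":-0.1,"wx":0,"wy":0,"wz":0,"claw":-1},
    {"tx":0,"ty":0,"tz":0,"wx":0,"wy":0,"wz":0,"claw":-1},
    {"tx":0,"ty":0,"tz":0,"wx":0,"wy":0,"wz":0,"claw":-1},
    {"tx":0,"ty":0,"tz":0,"wx":0,"wy":0,"wz":0,"claw":-1},
  ],
)

```text
clock: 19.5
tool_pos: [0.6323, -0.0766, 0.0236]
eef_rot: [0.996, 0.091, 0.001, 0.0]
contact_force: [0.9, 0.2, -1.4]
opening: 0.409
finger_force: 19.9
```

```bash
python3 - <<'E'
from plant import r,vision
import cv2,numpy as np
ss=[vision.snapshot(n)["image"] for n in("top","scene")]
f=lambda im,u,v:cv2.resize(im[v-40:v+40,u-50:u+50],None,fx=4,fy=4,interpolation=2)
cv2.imwrite("pics/p3.png",np.vstack([np.hstack([f(ss[0],326,195),f(ss[1],276,247)]),np.hstack([f(ss[0],330,265),f(ss[1],331,220)])])[:600])
E
```

```text
(no output)
```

View pics/p3.png

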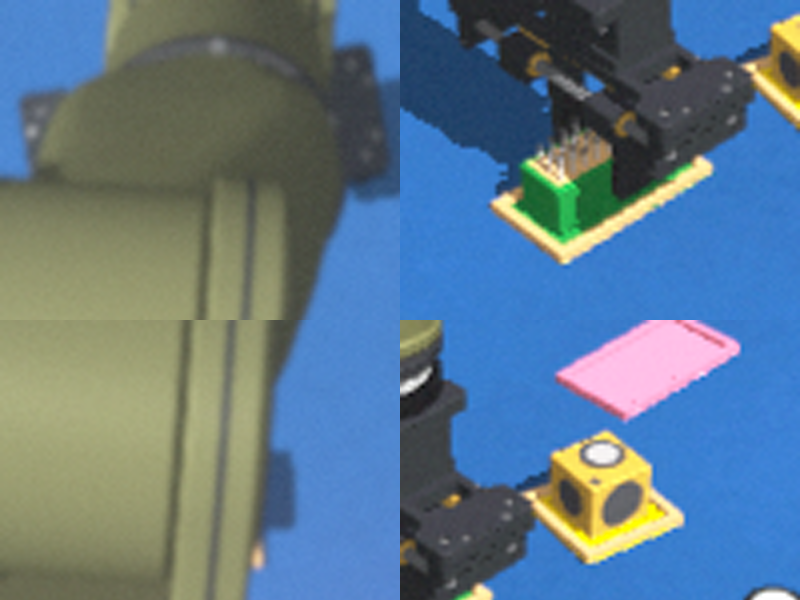

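```bash
python3 - <<'E'
from h import *
s=dict(np.load("scene0.npz")); K=s["K"];T=s["cam_to_world"]
print(cast(s,[(268.5,267),(268.5,268)],.006))
def proj(p):
    c=(np.array(p)-T[:3,3])@T[:3,:3];return np.round([K[0,2]-K[0,0]*c[0]/c[2]*1,K[1,2]+K[1,1]*c[1]/c[2]],1)
R=lambda a,b:(.6325+a*np.cos(.183)-b*np.sin(.183),-.0758+a*np.sin(.183)+b*np.cos(.183))
for a,b,z in[(.045,.018,.006),(.053,.026,.007),(.059,.032,.007),(.045,-.018,.006),(.045,.018,.038)]:
    uv=proj((*R(a,b),z));print(a,b,z,uv,"crop",(uv-[226,207])*4+[400,0])
E
```

```text
[[ 0.67251875 -0.04474271]
 [ 0.67424378 -0.04178284]]
0.045 0.018 0.006 [267.  265.9] crop [564.  235.6]
0.053 0.026 0.007 [266.6 268.9] crop [562.4 247.6]
0.059 0.032 0.007 [266.3 271.4] crop [561.2 257.6]
0.045 -0.018 0.006 [257.  258.5] crop [524. 206.]
0.045 0.018 0.038 [266.4 255.4] crop [561.6 193.6]
```

The box is aligned with the green tray, with its near corner at (570,240) where a centred box should show to within about 1 mm. The block sits square in the yellow tray. I lower the box.

Emit:
drive_tool(
  targets=[
    {"tx":0,"ty":0,"tz":-0.05,"wx":0,"wy":0,"wz":0,"claw":-1},
    {"tx":0,"ty":0,"tz":-0.02,"wx":0,"wy":0,"wz":0,"claw":-1},
    {"tx":0,"ty":0,"tz":-0.02,"wx":0,"wy":0,"wz":0,"claw":-1},
    {"tx":0,"ty":0,"tz":-0.02,"wx":0,"wy":0,"wz":0,"claw":-1},
    {"tx":0,"ty":0,"tz":0,"wx":0,"wy":0,"wz":0,"claw":-1},
    {"tx":0,"ty":0,"tz":0,"wx":0,"wy":0,"wz":0,"claw":-1},
    {"tx":0,"ty":0,"tz":0,"wx":0,"wy":0,"wz":0,"claw":-1},
    {"tx":0,"ty":0,"tz":0,"wx":0,"wy":0,"wz":0,"claw":-1},
  ],
)

```text
clock: 20.4
tool_pos: [0.6318, -0.0765, 0.0204]
eef_rot: [0.996, 0.091, 0.0, 0.0]
contact_force: [-1.9, 0.8, 5.4]
opening: 0.408
finger_force: 19.9
```

Emit:
drive_tool(
  targets=[
    {"tx":0,"ty":0,"tz":0,"wx":0,"wy":0,"wz":0,"claw":-0.1},
    {"tx":0,"ty":0,"tz":0,"wx":0,"wy":0,"wz":0,"claw":0.1},
    {"tx":0,"ty":0,"tz":0,"wx":0,"wy":0,"wz":0,"claw":0.3},
    {"tx":0,"ty":0,"tz":0,"wx":0,"wy":0,"wz":0,"claw":0.3},
    {"tx":0,"ty":0,"tz":0.4,"wx":0,"wy":0,"wz":0,"claw":0.3},
    {"tx":0,"ty":0,"tz":0.8,"wx":0,"wy":0,"wz":0,"claw":0.3},
    {"tx":0,"ty":0,"tz":1,"wx":0,"wy":0,"wz":0,"claw":0.3},
    {"tx":-0.2,"ty":0.2,"tz":0.8,"wx":0,"wy":0,"wz":0,"claw":0.3},
  ],
)

```text
clock: 21.2
tool_pos: [0.627, -0.0718, 0.112]
eef_rot: [0.996, 0.09, 0.001, 0.001]
contact_force: [-0.1, -0.8, 0.3]
opening: 0.651
finger_force: 0.0
```

Emit:
drive_tool(
  targets=[
    {"tx":-0.7,"ty":0.7,"tz":0,"wx":0,"wy":0,"wz":-0.03,"claw":0.3},
    {"tx":-0.8,"ty":0.8,"tz":0,"wx":0,"wy":0,"wz":-0.03,"claw":0.3},
    {"tx":-0.8,"ty":0.8,"tz":0,"wx":0,"wy":0,"wz":-0.03,"claw":0.3},
    {"tx":-0.8,"ty":0.8,"tz":0,"wx":0,"wy":0,"wz":-0.03,"claw":0.3},
    {"tx":-0.8,"ty":0.8,"tz":0,"wx":0,"wy":0,"wz":-0.03,"claw":0.3},
    {"tx":-0.8,"ty":0.6,"tz":0,"wx":0,"wy":0,"wz":-0.025,"claw":0.3},
    {"tx":-0.5,"ty":0.3,"tz":0,"wx":0,"wy":0,"wz":0,"claw":0.3},
    {"tx":-0.3,"ty":0.15,"tz":0,"wx":0,"wy":0,"wz":0,"claw":0.3},
  ],
)

```text
clock: 22.0
tool_pos: [0.4598, 0.0793, 0.1104]
eef_rot: [1.0, 0.0, -0.0, -0.0]
contact_force: [1.0, -0.2, 0.8]
opening: 0.65
finger_force: 0.0
```

Emit:
drive_tool(
  targets=[
    {"tx":0,"ty":0,"tz":-0.5,"wx":0,"wy":0,"wz":0,"claw":0.3},
    {"tx":0,"ty":0,"tz":-0.6,"wx":0,"wy":0,"wz":0,"claw":0.3},
    {"tx":0,"ty":0,"tz":-0.6,"wx":0,"wy":0,"wz":0,"claw":0.3},
    {"tx":0,"ty":0,"tz":-0.5,"wx":0,"wy":0,"wz":0,"claw":0.3},
    {"tx":0,"ty":0,"tz":-0.4,"wx":0,"wy":0,"wz":0,"claw":0.3},
    {"tx":0,"ty":0,"tz":-0.3,"wx":0,"wy":0,"wz":0,"claw":0.3},
    {"tx":0,"ty":0,"tz":-0.15,"wx":0,"wy":0,"wz":0,"claw":0.3},
    {"tx":0,"ty":0,"tz":0,"wx":0,"wy":0,"wz":0,"claw":0.3},
  ],
)

```text
clock: 22.8
tool_pos: [0.4624, 0.0781, 0.0187]
eef_rot: [1.0, -0.001, -0.001, 0.0]
contact_force: [0.2, 0.1, 0.7]
opening: 0.651
finger_force: 0.0
```

Emit:
drive_tool(
  targets=[
    {"tx":0,"ty":0,"tz":0,"wx":0,"wy":0,"wz":0,"claw":0.1},
    {"tx":0,"ty":0,"tz":0,"wx":0,"wy":0,"wz":0,"claw":0},
    {"tx":0,"ty":0,"tz":0,"wx":0,"wy":0,"wz":0,"claw":-0.1},
    {"tx":0,"ty":0,"tz":0,"wx":0,"wy":0,"wz":0,"claw":-0.2},
    {"tx":0,"ty":0,"tz":0,"wx":0,"wy":0,"wz":0,"claw":-0.5},
    {"tx":0,"ty":0,"tz":0,"wx":0,"wy":0,"wz":0,"claw":-1},
    {"tx":0,"ty":0,"tz":0,"wx":0,"wy":0,"wz":0,"claw":-1},
    {"tx":0,"ty":0,"tz":0,"wx":0,"wy":0,"wz":0,"claw":-1},
  ],
  force=15,
)

```text
clock: 23.6
tool_pos: [0.4621, 0.0782, 0.0193]
eef_rot: [1.0, -0.001, -0.001, 0.0]
contact_force: [-0.1, 0.6, 4.7]
opening: 0.425
finger_force: 15.0
```

Emit:
drive_tool(
  targets=[
    {"tx":0,"ty":0,"tz":0.1,"wx":0,"wy":0,"wz":0,"claw":-1},
    {"tx":0,"ty":0,"tz":0.2,"wx":0,"wy":0,"wz":0,"claw":-1},
    {"tx":0,"ty":0,"tz":0.4,"wx":0,"wy":0,"wz":0,"claw":-1},
    {"tx":0,"ty":0,"tz":0.6,"wx":0,"wy":0,"wz":0,"claw":-1},
    {"tx":0,"ty":0,"tz":0.6,"wx":0,"wy":0,"wz":0,"claw":-1},
    {"tx":0,"ty":0,"tz":0.6,"wx":0,"wy":0,"wz":0,"claw":-1},
    {"tx":0,"ty":0,"tz":0.5,"wx":0,"wy":0,"wz":0,"claw":-1},
    {"tx":0,"ty":0,"tz":0.2,"wx":0,"wy":0,"wz":0,"claw":-1},
  ],
)

```text
clock: 24.4
tool_pos: [0.4625, 0.0783, 0.1169]
eef_rot: [1.0, -0.001, 0.0, -0.0]
contact_force: [0.5, -0.0, -0.9]
opening: 0.428
finger_force: 15.0
```

Emit:
drive_tool(
  targets=[
    {"tx":0.7,"ty":0.6,"tz":0,"wx":0,"wy":0,"wz":0,"claw":-1},
    {"tx":1,"ty":0.9,"tz":0,"wx":0,"wy":0,"wz":0,"claw":-1},
    {"tx":1,"ty":0.9,"tz":0,"wx":0,"wy":0,"wz":0,"claw":-1},
    {"tx":1,"ty":0.9,"tz":0,"wx":0,"wy":0,"wz":0,"claw":-1},
    {"tx":0.9,"ty":0.8,"tz":0,"wx":0,"wy":0,"wz":0,"claw":-1},
    {"tx":0.7,"ty":0.6,"tz":0,"wx":0,"wy":0,"wz":0,"claw":-1},
    {"tx":0.4,"ty":0.3,"tz":-0.4,"wx":0,"wy":0,"wz":0,"claw":-1},
    {"tx":0.1,"ty":0.1,"tz":-0.6,"wx":0,"wy":0,"wz":0,"claw":-1},
  ],
)

```text
clock: 25.2
tool_pos: [0.6376, 0.233, 0.0851]
eef_rot: [1.0, 0.0, 0.001, -0.001]
contact_force: [-0.2, 0.2, 0.3]
opening: 0.426
finger_force: 15.0
```

Emit:
drive_tool(
  targets=[
    {"tx":0,"ty":0,"tz":-0.6,"wx":0,"wy":0,"wz":0,"claw":-1},
    {"tx":0,"ty":0,"tz":-0.5,"wx":0,"wy":0,"wz":0,"claw":-1},
    {"tx":0,"ty":0,"tz":-0.4,"wx":0,"wy":0,"wz":0,"claw":-1},
    {"tx":0,"ty":0,"tz":-0.3,"wx":0,"wy":0,"wz":0,"claw":-1},
    {"tx":0,"ty":0,"tz":-0.2,"wx":0,"wy":0,"wz":0,"claw":-1},
    {"tx":0,"ty":0,"tz":0,"wx":0,"wy":0,"wz":0,"claw":-1},
    {"tx":0,"ty":0,"tz":0,"wx":0,"wy":0,"wz":0,"claw":-1},
    {"tx":0,"ty":0,"tz":0,"wx":0,"wy":0,"wz":0,"claw":-1},
  ],
)

```text
clock: 26.0
tool_pos: [0.6366, 0.2313, 0.0258]
eef_rot: [1.0, -0.001, -0.0, -0.0]
contact_force: [0.7, -0.9, -0.6]
opening: 0.425
finger_force: 15.0
```

```bash
python3 - <<'E'
from plant import r,vision
import cv2,numpy as np
ss=[vision.snapshot(n)["image"] for n in("top","scene")]
f=lambda im,u,v:cv2.resize(im[v-40:v+40,u-50:u+50],None,fx=4,fy=4,interpolation=2)
cv2.imwrite("pics/p4.png",np.hstack([f(ss[0],192,192),f(ss[1],354,330)]))
E
```

```text
(no output)
```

View pics/p4.png

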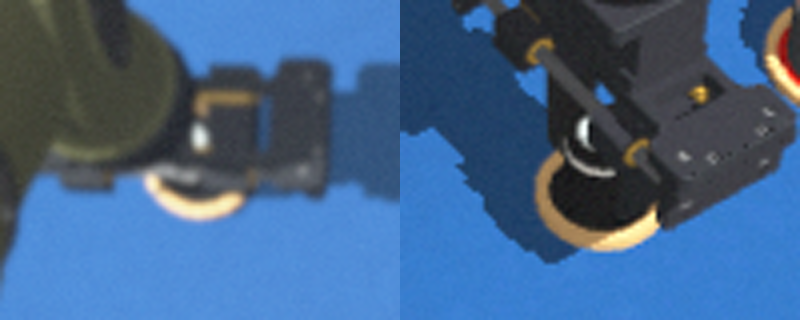

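The eyepiece is upright over the black tray at about (595,190) in the right half. I lower it to contact.

Emit:
drive_tool(
  targets=[
    {"tx":0,"ty":0,"tz":-0.05,"wx":0,"wy":0,"wz":0,"claw":-1},
    {"tx":0,"ty":0,"tz":-0.03,"wx":0,"wy":0,"wz":0,"claw":-1},
    {"tx":0,"ty":0,"tz":-0.02,"wx":0,"wy":0,"wz":0,"claw":-1},
    {"tx":0,"ty":0,"tz":-0.02,"wx":0,"wy":0,"wz":0,"claw":-1},
    {"tx":0,"ty":0,"tz":-0.01,"wx":0,"wy":0,"wz":0,"claw":-1},
    {"tx":0,"ty":0,"tz":0,"wx":0,"wy":0,"wz":0,"claw":-1},
    {"tx":0,"ty":0,"tz":0,"wx":0,"wy":0,"wz":0,"claw":-1},
    {"tx":0,"ty":0,"tz":0,"wx":0,"wy":0,"wz":0,"claw":-1},
  ],
)

```text
clock: 26.9
tool_pos: [0.636, 0.2312, 0.0224]
eef_rot: [1.0, -0.001, -0.001, 0.0]
contact_force: [-3.3, 0.3, 7.2]
opening: 0.429
finger_force: 15.0
```

Emit:
drive_tool(
  targets=[
    {"tx":0,"ty":0,"tz":0,"wx":0,"wy":0,"wz":0,"claw":-0.1},
    {"tx":0,"ty":0,"tz":0,"wx":0,"wy":0,"wz":0,"claw":0.1},
    {"tx":0,"ty":0,"tz":0,"wx":0,"wy":0,"wz":0,"claw":0.3},
    {"tx":0,"ty":0,"tz":0,"wx":0,"wy":0,"wz":0,"claw":0.3},
    {"tx":0,"ty":0,"tz":0.4,"wx":0,"wy":0,"wz":0,"claw":0.3},
    {"tx":0,"ty":0,"tz":0.8,"wx":0,"wy":0,"wz":0,"claw":0.3},
    {"tx":0,"ty":0,"tz":1,"wx":0,"wy":0,"wz":0,"claw":0.3},
    {"tx":0,"ty":0,"tz":1,"wx":0,"wy":0,"wz":0,"claw":0.3},
  ],
)

```text
clock: 27.7
tool_pos: [0.636, 0.2311, 0.1187]
eef_rot: [1.0, -0.001, -0.001, 0.0]
contact_force: [0.5, 0.2, 0.4]
opening: 0.647
finger_force: 0.0
```

Emit:
drive_tool(
  targets=[
    {"tx":-0.6,"ty":-0.6,"tz":0.4,"wx":0,"wy":0,"wz":0,"claw":0.3},
    {"tx":-0.6,"ty":-0.6,"tz":0.4,"wx":0,"wy":0,"wz":0,"claw":0.3},
    {"tx":-0.6,"ty":-0.6,"tz":0.4,"wx":0,"wy":0,"wz":0,"claw":0.3},
    {"tx":-0.6,"ty":-0.6,"tz":0.4,"wx":0,"wy":0,"wz":0,"claw":0.3},
    {"tx":-0.6,"ty":-0.6,"tz":0.4,"wx":0,"wy":0,"wz":0,"claw":0.3},
    {"tx":-0.6,"ty":-0.6,"tz":0.4,"wx":0,"wy":0,"wz":0,"claw":0.3},
    {"tx":-0.6,"ty":-0.6,"tz":0,"wx":0,"wy":0,"wz":0,"claw":0.3},
    {"tx":0,"ty":0,"tz":0,"wx":0,"wy":0,"wz":0,"claw":0.3},
  ],
)

```text
clock: 28.5
tool_pos: [0.5077, 0.102, 0.1904]
eef_rot: [1.0, -0.003, -0.002, 0.001]
contact_force: [0.7, 0.1, -0.2]
opening: 0.65
finger_force: 0.0
```

```bash
python3 - <<'E'
from plant import r,vision
import cv2,numpy as np
ss=[vision.snapshot(n)["image"] for n in("top","scene")]
a=cv2.resize(ss[0][150:300,60:360],(400,200),interpolation=2)
g=lambda u,v:cv2.resize(ss[1][v-25:v+25,u-25:u+25],(200,200),interpolation=2)
b=np.hstack([g(331,222),g(276,250),g(415,298),g(354,332)])
cv2.imwrite("pics/p5.png",np.vstack([cv2.resize(ss[1][100:480,0:640],(640,380))[:, :],np.pad(cv2.resize(b,(640,160)),((0,0),(0,0),(0,0)))]))
E
```

```text
(no output)
```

View pics/p5.png

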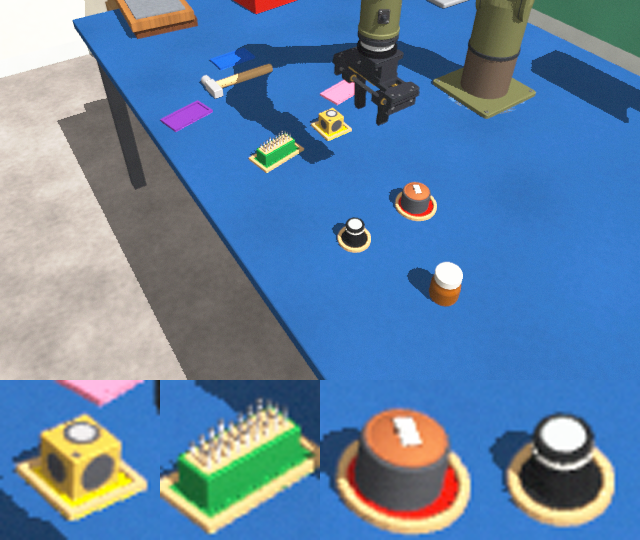

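All four stand upright in their trays, and the jar (446,283) and hammer (235,80) have not moved. One numeric check, then I hand in.

```bash
python3 - <<'E'
from plant import r,vision
from h import *
obj={"pot":(468,230,.043,45),"block":(463,-90,.043,38),"box":(632,-76,.035,62),"eye":(635,231,.045,28),"jar":(577,424,.065,40)}
for n in("top","scene"):
    s=vision.snapshot(n); P=cloud(s)
    for k,(x,y,h,R) in obj.items():
        m=(np.hypot(P[...,0]-x/1e3,P[...,1]-y/1e3)<R/1e3)&(P[...,2]>h-.007)&(P[...,2]<.09)
        if m.sum()>20:
            print(n,k,m.sum(),*rect(cast(s,np.argwhere(m)[:,::-1],h)),"z",(np.median(P[m],0)[2]*1000).round(1))
    d=cv2.absdiff(s["image"],np.load(n+"0.npz")["image"]).max(2)
    print(n,"hammer diff",(d[185:285,445:495]>60).sum() if n=="top" else (d[160:200,198:275]>60).sum())
E
```

```text
top block 438 [462.9 -91. ] [44.3 44.4] 91.4 z 41.8
top box 623 [630.7 -76.7] [36. 90.] 9.2 z 34.2
top eye 134 [640.8 229.2] [20.3 37.8] 91.6 z 43.9
top jar 397 [576.4 424.1] [46.  47.9] 91.6 z 63.8
top hammer diff 1938
scene pot 496 [472.5 230.5] [58.3 65.6] 36.0 z 45.4
scene block 257 [468.4 -86.7] [53.  53.3] 93.5 z 43.0
scene box 494 [633.8 -78.5] [53.9 99.6] 9.7 z 36.4
scene eye 247 [637.5 232.9] [36.9 41.4] 37.9 z 45.3
scene jar 535 [580.  427.1] [47.6 50.9] 22.6 z 64.9
scene hammer diff 1355
```

The box is on its tray's centre to within 1 mm and aligned to about 1°. The block is within 1 mm. The hammer difference is the arm's shadow; its outline is where it was.

```bash
python3 -c "
from plant import workorder;print(workorder.finish_job())"
```

```text
the job is handed in; nothing more can be done
None
```

The pitch pot, doming block, burr box and eyepiece are each upright on the floor of their own trays and released, with the flux jar and hammer left in place; the job was handed in at about 29 s, and no verdict came back.

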